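# Open one side of the sachet caddy, shut the other

### The job

Both covers of the wooden sachet caddy have been left slightly ajar. With the fingertips push the cream cover fully shut against its stops at the middle, and push the green cover outward along its ledges until it overhangs the end of the caddy by about 4 cm, so that the next person can get their fingers under it. Only push: do not lift or tip the covers, leave the caddy standing where it is and do not disturb the glass, the bowl and the teaspoon.

Things in the scene. Friction and masses are not known exactly. Their poses are not given: they have to be found in the camera images.
- caddy: Open pale wooden caddy, 139 mm (its x) by 348 mm (its y) by 58 mm high, loose, 3 kg. Origin: centre of underside, z up. Along both long sides a ledge at height 52 mm (x = 49.5 to 59.5 mm either side) between cheeks 58 mm high; two covers lie on the ledges, flush with the cheek tops, and slide along y with 1.5 mm play each side. Inside, nothing in the fingers' way is higher than 34 mm.
- finger_well (a point): Middle of the caddy at ledge height (52 mm above its underside). Open finger well round it: 90 mm in x by 66 mm in y, free down to 34 mm above the underside; here shut fingers can go down and push either cover outward by its inner edge. Dark stop blocks flank it on the ledges; their ends at y = -33 and +33 mm are where a shut cover rests.
- end_plus (a point): Middle of the caddy's end at y = +174 mm, at ledge height (52 mm above its underside). The end wall (10 mm thick) is cut down to a height of 34 mm over its middle 77 mm in x, so that fingers can come in over it from outside and push the cover inward by its outer edge.
- end_minus (a point): The same point and the same cut-out at the caddy's other end, y = -174 mm.
- green_cover: Green flat plate, 116 mm (caddy's x) by 124 mm (along y) by 6 mm, 0.1 to 0.25 kg, loose. Origin: centre of underside, axes parallel to the caddy's. On either side of the caddy. Its origin's distance along y from the caddy's origin: shut 95 mm, outer end level with the caddy's end 112 mm, overhanging 40 mm 152 mm. Starts 6 to 15 mm ajar. Would tip off at 62 mm overhang.
- cream_cover: Cream-white flat plate, same size, mass and origin as the green one, on the other side of the caddy. Shut against the stops, its origin is 95 mm from the caddy's origin along y. It starts 6 to 15 mm ajar.
- tea_glass: Clear waisted tea glass, 63 mm wide, 81 mm high, behind the caddy; origin at the centre of its underside. To be left alone.
- salt_bowl: Small speckled white bowl, 85 mm wide, 35 mm high, behind the caddy; origin at the centre of its underside. To be left alone.
- teaspoon: Steel teaspoon, 133 mm long, lying behind the caddy; origin at its middle. To be left alone.
Mind the look-alikes: they are no part of the job. Of the things that look like the green_cover, the larger one is meant.

How it is judged:
By the outcome, as a careful person would: the job done as asked, in the order asked, and still so for the second after the job is handed in, with the robot touching nothing.
It also fails if it takes over 40 s, if anything falls off the work surface, if the arm or the gripper's body presses on something with over 40 N, if the wrist force passes 120 N, or if a joint passes its speed limit or range.

### The arm

A 6-joint arm with a two-finger parallel gripper is mounted at the origin on a cart in front of the work surface, level with it; the furniture and walls round the work are solid. World frame = base frame: x ahead of the robot, y to its left, z up, the work surface at z = 0. Lengths are in mm, angles in rad, forces in N, time in s.
With the tool pointing down it reaches from about 350 to 850 mm from the base axis. Payload 8.1 kg.
Tool frame: the origin (TCP) lies midway between the tips of the shut fingers; the grasp point (between the pads) lies 19 mm behind it (tcp_to_grasp is the distance from the TCP to the grasp point, in mm); z points along the fingers, y is the line along which they close (so a half turn about z gives the same grasp; the last joint's range is limited). The gripper opens to 93 mm and grips with 3 to 60 N. Pads are 15 mm wide; open, the fingers measure 128 mm over their backs; the gripper's body (75 mm by 188 mm) begins 65 mm behind the grasp point.
Start: joints at [-1.368, 0.13, 1.488, -0, 1.523, -0.085], TCP at [170.326, -575.321, 218.635] pointing down, gripper open.
Joint ranges: [-2.96, 2.96], [-0.89, 2.26], [0.02, 2.5], [-1.34, 4.48], [0, 2.73], [-2.66, 2.66]. Speed limits (rad/s): [2.39, 2.39, 2.79, 3.14, 3.14, 3.14].

### API

Orientations are given as a unit quaternion [x, y, z, w].
In Python, from station import observe, capture, calibration, finish_job, recognise, pinpoint, tcp_to_grasp gives the robot as it stands.
- The arm moves only by the tool play_rows, never from a script. Its argument "motion" is a list of rows, each a list of 6 numbers: the shift along the tool's x, y, z in m, then the turn, a rotation vector about the tool's x, y, z in degrees. A call has 1 to 5 rows; each row is the pose to reach, as a shift and turn from the pose commanded when the call began, along the tool's axes at that moment; what a row does not reach only later rows make up. A row lasts 1/8 s, in which the tool goes at most 62.5 mm and 10.7 degrees, less where a joint would pass 70% of its speed; a pose out of reach is approached as far as the arm can. A call with a gripper value outside its range is refused whole. "fingers" is the opening in per cent of the stroke, from 0 (shut) to 100 (fully open), set as the call begins (left out, the last holds). The fingers move at their own pace and stop on an object; "squeeze" is the grip in N (left out, the last holds). Time passes only in rows, so rows that repeat a pose let the fingers close. It gives the time, the measured TCP pose, the force, the opening and the grip force at its end, in the units of the state.
- observe(): the state, without advancing time (a new reading comes with each control period).
- capture(name): name is "scene" or "top" or "wrist"; returns the picture (384x512x3 uint8, red, green, blue); there is no depth.
- calibration(name): a dict with "K" (3x3 intrinsics, pixels), "k1" (the pictures are not rectified: a ray, as slopes to the right and down, at radius r is drawn at 1 + k1 r^2 times it, then the intrinsics apply), "rvec" (rotation vector, rad) and "tvec" (3), from world to camera coordinates, as OpenCV has them. Camera axes: x right, y down, z forward; pixel columns grow to the right and rows downward; lengths in mm; the calibration is good to about 2 mm. A picture is of the moment at which its call begins: read the wrist's pose just before it. calibration takes no time and is no camera call; for the wrist camera it gives the pose at the moment of the call.
- finish_job(): hands the job in; it is judged then, once.
Trained networks look in the newest picture that a camera, given by its name, has taken for a name from the list of things; names that differ only in an ending like _2 or _b are one class to them, and where a whole thing is asked for, a point or a joint stands for the part that bears it (a point fixed in the world has none). Each returns a list of dicts, best first, with "conf" (0 to 1); they miss things now and then, are a little off and sometimes report something else, mostly with a low value. They report only what shows in the picture. A call takes as long as a camera call. They do not tell look-alikes from the thing itself.
- recognise(camera, name): "uv" ([column, row] in pixels, amid what is visible of it).
- pinpoint(camera, name): "uv" ([column, row] in pixels: a listed point, or the origin of a listed thing).
The state is a dict: "t": time; "q": joint angles; "joint_vel": joint speeds; "tau": joint torques, N m; "position": TCP position; "ee_rot": TCP orientation; "force": force on the tool from outside, world axes, zero at the start; "wrist_torque": the same for the moment, N m; "opening": opening from 0.0 (shut) to 1.0 (fully open); "finger_force": force on a finger pad.
Only numpy, scipy, OpenCV 4.12 (cv2) and the standard library are available. Lean on these libraries where they do the work, as an engineer would, in place of code of your own. Each camera call takes 0.05 s, during which the arm holds its last target. There are 200 camera calls.

## Working session

There is one attempt and no reset: what is moved stays moved. The work goes in short steps, Python scripts to look and compute and a tool call to move; the robot and the scene stay as the last step left them, time stands still between calls to the robot, and variables do not carry over. Pictures are saved under pics/ and viewed, at most 10 in all, crops included, and the job is handed in when it is done.

Besides the shell and the picture viewer there is one more tool, called in YAML: its name, and indented under it one key for each argument. play_rows: Moves the arm, as the interface text tells. Its arguments: {"type":"object","properties":{"motion":{"type":"array"},"fingers":{"type":"number"},"squeeze":{"type":"number"}},"required":["motion"]}

```bash
mkdir -p pics; cat > h.py <<'E'
import numpy as np, cv2
from station import *
from scipy.spatial.transform import Rotation as R
def px2w(cam,uv,z,cal=None):
    c=cal or calibration(cam);K=np.array(c["K"]);u=np.array(uv,float)
    d=np.array([(u[0]-K[0,2])/K[0,0],(u[1]-K[1,2])/K[1,1]]);p=d.copy()
    for _ in range(20): p=d/(1+c["k1"]*(p@p))
    M=cv2.Rodrigues(np.array(c["rvec"],float))[0];t=np.array(c["tvec"],float).ravel()
    o=-M.T@t;r=M.T@np.array([p[0],p[1],1]);return o+r*(z-o[2])/r[2]
def w2px(cam,P,cal=None):
    c=cal or calibration(cam);K=np.array(c["K"])
    M=cv2.Rodrigues(np.array(c["rvec"],float))[0];q=M@np.array(P,float)+np.array(c["tvec"],float).ravel()
    p=q[:2]/q[2];p=p*(1+c["k1"]*(p@p));return K[:2,:2]@p+K[:2,2]
def snap(cam,f):
    im=capture(cam);cv2.imwrite("pics/"+f,cv2.cvtColor(im,cv2.COLOR_RGB2BGR));return im
E
python3 - <<'E'
from h import *
s=observe();print(s["t"],s["position"],s["ee_rot"])
a=snap("top","top0.png");b=snap("scene","scene0.png")
cv2.imwrite("pics/both0.png",cv2.resize(cv2.cvtColor(np.vstack([a,b]),cv2.COLOR_RGB2BGR),None,fx=.78,fy=.78))
for n,z in [("caddy",0),("finger_well",52),("end_plus",52),("end_minus",52),("green_cover",52),("cream_cover",52)]:
    for cam in ("top","scene"):
        for r in pinpoint(cam,n)[:3]: print(cam,n,np.round(r["uv"]),round(r["conf"],2),np.round(px2w(cam,r["uv"],z)))
E
```

```text
0.0 [ 170.22366632 -574.75416586  217.56975526] [ 9.89661825e-01  1.43417574e-01 -4.84356726e-05 -9.32275971e-04]
top caddy [305. 242.] 0.85 [490. -77.   0.]
scene caddy [312. 202.] 0.6 [488. -78.   0.]
top finger_well [306. 237.] 0.62 [498. -77.  52.]
scene finger_well [311. 188.] 0.59 [495. -73.  52.]
top end_plus [238. 230.] 0.8 [517.  92.  52.]
scene end_plus [265. 218.] 0.7 [520.  80.  52.]
top end_minus [375. 248.] 0.64 [ 472. -244.   52.]
top green_cover [179. 249.] 0.59 [470. 240.  52.]
top green_cover [268. 234.] 0.55 [505.  19.  52.]
scene green_cover [280. 207.] 0.97 [515.  30.  52.]
scene green_cover [230. 291.] 0.71 [455. 271.  52.]
top cream_cover [343. 244.] 0.63 [ 482. -166.   52.]
scene cream_cover [336. 172.] 0.86 [ 477. -166.   52.]
```

View pics/top0.png

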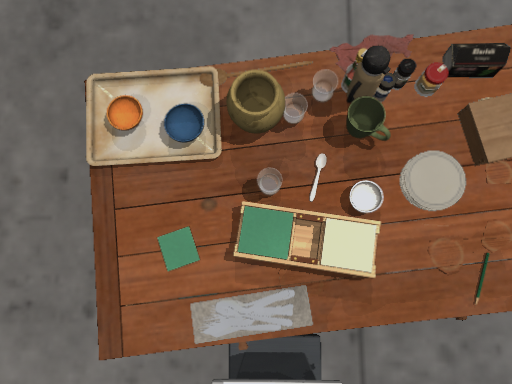

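View pics/scene0.png

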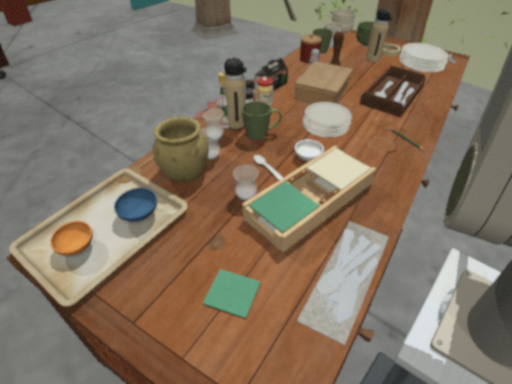

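Top view: the caddy is at about (306,240) with the green cover at its left (+y) end (268,234) and the cream cover at right (343,244). The small green look-alike lies at (179,249), and the glass, spoon and bowl sit above the caddy in the picture. The scene view agrees. I'll move above the cream cover's outer end and look from there.

play_rows:
  motion:
    - [0.035,-0.02,0,0,0,-8]
    - [0.085,-0.05,0,0,0,-16]
    - [0.135,-0.08,0,0,0,-24]
    - [0.185,-0.11,0,0,0,-32]
    - [0.23,-0.136,0,0,0,-40]
  fingers: 0

```text
t: 1.32
position: [353.4, -378.0, 218.9]
ee_rot: [0.88, 0.475, 0.0, 0.0]
force: [2.1, -0.5, -0.6]
opening: 0.516
finger_force: 0.0
```

```bash
cat >> h.py <<'E'
def goal(p,yaw_y):
    "shift (m) in tool axes and turn (deg) to world p (mm) with tool down, tool y at world angle yaw_y (deg)"
    s=observe();Rt=R.from_quat(s["ee_rot"]);P=np.array(s["position"])
    y=np.array([np.cos(np.radians(yaw_y)),np.sin(np.radians(yaw_y)),0]);z=np.array([0,0,-1.]);x=np.cross(y,z)
    Rg=R.from_matrix(np.c_[x,y,z])
    print("t",round(s["t"],2),"at",np.round(P,1),"F",np.round(s["force"],1),"shift",np.round(Rt.inv().apply(np.array(p)-P)/1000,4),"turn",np.round((Rt.inv()*Rg).as_rotvec(degrees=True),1))
E
python3 -c "
from h import *
goal([468,-270,220],-7.6); print(observe()['q'])"
```

```text
t 1.32 at [ 353.4 -378.   218.9] F [ 2.1 -0.5 -0.6] shift [ 0.1532  0.0366 -0.0011] turn [  0.    0.  -25.6]
[-9.18256543e-01 -9.46866686e-02  1.71551379e+00  1.58030353e-04
  1.52012884e+00 -3.38191370e-01]
```

play_rows:
  motion:
    - [0.04,0.01,0,0,0,-8]
    - [0.09,0.022,0,0,0,-16]
    - [0.13,0.031,0,0,0,-22]
    - [0.153,0.037,0,0,0,-25.6]
    - [0.153,0.037,0,0,0,-25.6]
  fingers: 0

```text
t: 1.95
position: [468.5, -271.3, 218.6]
ee_rot: [0.753, 0.658, 0.0, -0.0]
force: [0.1, -0.1, 0.1]
opening: 0.01
finger_force: 0.0
```

```bash
python3 - <<'E'
from h import *
s=observe();c=calibration("wrist")
snap("wrist","w1.png");snap("top","t1.png")
print(s["t"],np.round(s["position"],1),s["opening"])
for cam in ("wrist","top"):
  for n,z in [("finger_well",52),("end_minus",52),("cream_cover",52),("caddy",0)]:
    for r in pinpoint(cam,n)[:2]: print(cam,n,np.round(r["uv"]),round(r["conf"],2),np.round(px2w(cam,r["uv"],z,c if cam=="wrist" else None),1))
E
```

```text
1.95 [ 468.5 -271.3  218.6] 0.010343194512423343
wrist end_minus [252. 155.] 0.77 [ 467.6 -251.3   52. ]
wrist cream_cover [252.  74.] 0.67 [ 478.  -177.6   52. ]
top finger_well [301. 235.] 0.86 [504.1 -64.2  52. ]
top end_minus [376. 248.] 0.94 [ 471.6 -246.1   52. ]
top cream_cover [345. 245.] 0.6 [ 477.9 -170.4   52. ]
top cream_cover [267. 188.] 0.54 [623.9  19.9  52. ]
top caddy [304. 242.] 0.61 [490.4 -75.    0. ]
```

View pics/w1.png

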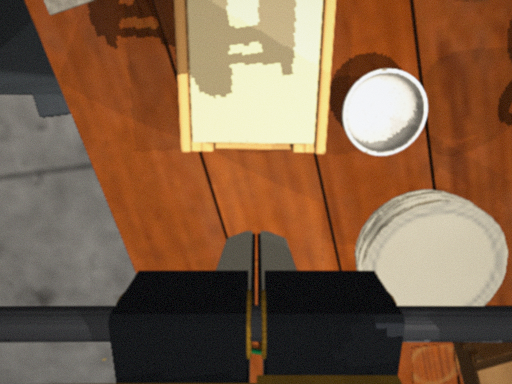

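Wrist view: the cream cover's outer edge is at row about 143 (x 190 to 320). The caddy end corners are near (181,152) and (326,153), and the end is clear for the fingers.

```bash
python3 - <<'E'
from h import *
c=calibration("wrist")
for n,uv in dict(cornL=(181,152),cornR=(326,153),topL=(175,0),topR=(337,0),covL=(190,142),covR=(319,145)).items(): print(n,np.round(px2w("wrist",uv,58,c),1))
print(np.round(w2px("wrist",observe()["position"],c)))
im=cv2.imread("pics/t1.png")[195:285,220:395];cv2.imwrite("pics/t1c.png",cv2.resize(im,None,fx=4.5,fy=4.5,interpolation=cv2.INTER_CUBIC))
for uv in [(238,203),(380,223)]:pass
E
```

```text
cornL [ 400.1 -239.6   58. ]
cornR [ 537.3 -259.9   58. ]
topL [ 421.2 -111.7   58. ]
topR [ 557.1 -130.8   58. ]
covL [ 410.4 -231.4   58. ]
covR [ 531.3 -251.3   58. ]
[255. 247.]
```

View pics/t1c.png

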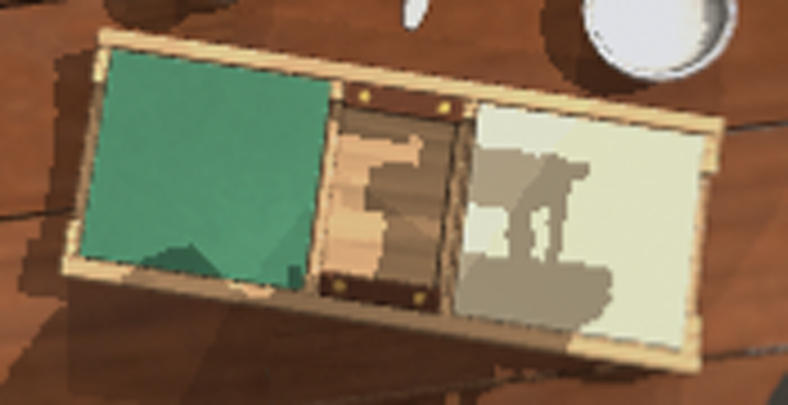

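Top crop: the caddy corners are about (100,30), (722,120), (698,370) and (65,270) in the crop. Both covers stand off their stop blocks by a gap.

```bash
python3 - <<'E'
from h import *
P={n:px2w("top",(220+a/4.5-.4,195+b/4.5-.4),58) for n,(a,b) in dict(pp=(100,30),pm=(722,119),mm=(698,371),mp=(65,273),gTL=(109,48),gBL=(82,256),gTR=(332,83),gBR=(303,290),cTL=(478,104),cBL=(455,315),cTR=(707,137),cBR=(685,348)).items()}
ep=(P["pp"]+P["mp"])/2; em=(P["pm"]+P["mm"])/2; d=ep-em
print(ep,em,np.linalg.norm(d),"yaw",-np.degrees(np.arctan2(d[0],d[1])),"org",(ep+em)/2, np.linalg.norm(P["pp"]-P["mp"]))
u=d/np.linalg.norm(d);o=(ep+em)/2
for n in P: print(n,round((P[n]-o)@u,1))
y=np.array([.1495,.9888,0]);e=np.array([468.7,-249.8,0])
o=e+174*y;print("wrist org",o)
goal(np.r_[(o-(174+22)*y)[:2],60],-8.6)
E
```

```text
[520.47665742  92.81117192  58.        ] [ 469.80516848 -247.94998409   58.        ] 344.5080046059243 yaw -8.457956445186928 org [495.14091295 -77.56940608  58.        ] 135.6737690827752
pp 173.2
pm -171.9
mm -172.6
mp 171.3
gTL 166.7
gBL 163.5
gTR 41.1
gBR 41.5
cTL -39.9
cBL -41.4
cTR -164.9
cBR -164.6
wrist org [494.713  -77.7488   0.    ]
t 2.45 at [ 467.3 -272.9  218.7] F [-0.8  0.4  0.8] shift [ 0.0011 -0.0021  0.1587] turn [0.  0.  0.6]
```

play_rows:
  motion:
    - [0,-0.001,0.045,0,0,0.5]
    - [0.001,-0.002,0.09,0,0,0.5]
    - [0.001,-0.002,0.135,0,0,0.5]
    - [0.001,-0.002,0.174,0,0,0.5]
    - [0.001,-0.002,0.174,0,0,0.5]

```text
t: 3.08
position: [462.9, -269.4, 41.2]
ee_rot: [0.757, 0.653, -0.001, -0.004]
force: [-1.0, -0.3, 0.9]
opening: 0.005
finger_force: 0.0
```

```bash
cat >> h.py <<'E'
O=np.array([495,-77.7]);Y=np.array([.148,.989]);X=np.array([.989,-.148])
def where():
    s=observe();d=np.array(s["position"])[:2]-O;F=np.array(s["force"])
    print("caddy x,y",np.round([d@X,d@Y],1),"z",round(s["position"][2],1),"F along y",round(F[:2]@Y,1),"F",np.round(F,1),"t",s["t"])
E
python3 - <<'E'
from h import *
where();where();goal(np.r_[O-172*Y,45],-8.5)
E
```

```text
caddy x,y [  -3.3 -194.4] z 41.2 F along y -0.4 F [-1.  -0.3  0.9] t 3.075
caddy x,y [  -3.3 -194.4] z 41.2 F along y -0.4 F [-1.  -0.3  0.9] t 3.075
t 3.08 at [ 462.9 -269.4   41.2] F [-1.  -0.3  0.9] shift [ 0.0224  0.0033 -0.0037] turn [-0.4 -0.2  0.1]
```

play_rows:
  motion:
    - [0.005,0.003,-0.002,0,0,0]
    - [0.01,0.003,-0.002,0,0,0]
    - [0.015,0.003,-0.002,0,0,0]
    - [0.017,0.003,-0.002,0,0,0]
    - [0.018,0.003,-0.002,0,0,0]

```text
t: 3.7
position: [471.5, -253.7, 46.9]
ee_rot: [0.757, 0.653, 0.0, 0.0]
force: [-1.0, 0.1, -0.4]
opening: 0.005
finger_force: 0.0
```

```bash
python3 -c "
from h import *
where();where()"
```

```text
caddy x,y [   2.8 -177.5] z 46.9 F along y -0.1 F [-1.   0.1 -0.4] t 3.7
caddy x,y [   2.8 -177.5] z 46.9 F along y -0.1 F [-1.   0.1 -0.4] t 3.7
```

play_rows:
  motion:
    - [0.0015,0,0.001,0,0,0]
    - [0.003,0,0.001,0,0,0]
    - [0.0045,0,0.001,0,0,0]
    - [0.006,0,0.001,0,0,0]
    - [0.008,0,0.001,0,0,0]

```text
t: 4.32
position: [472.5, -245.9, 45.6]
ee_rot: [0.757, 0.653, -0.0, 0.0]
force: [0.4, -0.4, -0.2]
opening: 0.004
finger_force: 0.2
```

```bash
python3 -c "
from h import *
where();c=calibration('wrist');snap('wrist','w2.png');where()
a=cv2.imread('pics/w2.png')[0:260,130:380];cv2.imwrite('pics/w2c.png',cv2.resize(a,None,fx=2.3,fy=2.3))"
```

```text
caddy x,y [   2.6 -169.7] z 45.6 F along y -0.4 F [ 0.4 -0.4 -0.2] t 4.325
caddy x,y [   2.6 -169.5] z 45.6 F along y 0.2 F [-0.5  0.3  0.5] t 4.375
```

View pics/w2c.png

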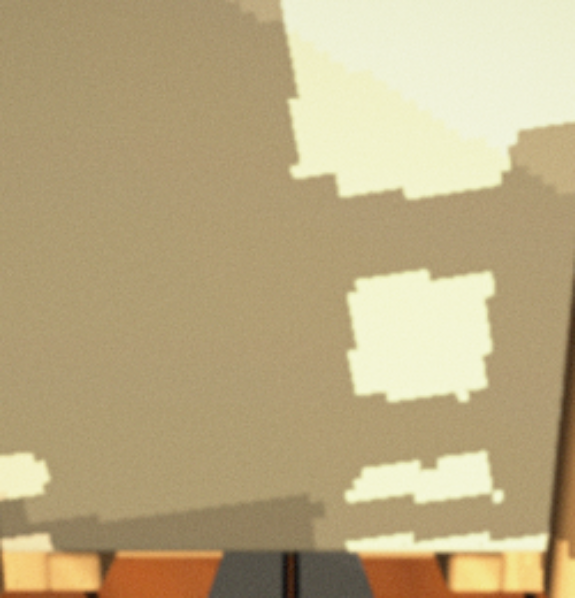

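The fingers are at the cream cover's outer edge (crop row about 550) and centred. I'll push on in small steps and watch the force.

play_rows:
  motion:
    - [0.001,0,0,0,0,0]
    - [0.002,0,0,0,0,0]
    - [0.003,0,0,0,0,0]
    - [0.003,0,0,0,0,0]

```text
t: 4.88
position: [473.0, -242.8, 45.7]
ee_rot: [0.757, 0.653, 0.0, -0.0]
force: [0.4, -0.7, 0.9]
opening: 0.004
finger_force: 0.0
```

play_rows:
  motion:
    - [0.0007,0,0,0,0,0]
    - [0.001,0,0,0,0,0]

```text
t: 5.12
position: [473.1, -242.0, 45.6]
ee_rot: [0.757, 0.653, -0.0, 0.0]
force: [-0.3, -0.3, -1.1]
opening: 0.006
finger_force: 0.3
```

play_rows:
  motion:
    - [0.0007,0,0,0,0,0]
    - [0.001,0,0,0,0,0]

```text
t: 5.38
position: [473.1, -241.4, 45.7]
ee_rot: [0.757, 0.653, -0.0, 0.0]
force: [-2.6, -4.3, -0.8]
opening: 0.005
finger_force: 2.2
```

play_rows:
  motion:
    - [0.0007,0,0,0,0,0]
    - [0.001,0,0,0,0,0]

```text
t: 5.62
position: [472.9, -241.3, 45.7]
ee_rot: [0.757, 0.653, -0.001, 0.001]
force: [-3.0, -8.7, -0.3]
opening: 0.006
finger_force: 4.3
```

Firm stop: the force rose to 9 N with no further motion. I'll back off, then rise and go over to the well.

play_rows:
  motion:
    - [-0.01,0,0,0,0,0]
    - [-0.025,0,0,0,0,0]
    - [-0.025,0,-0.02,0,0,0]
    - [-0.025,0,-0.06,0,0,0]
    - [-0.025,0,-0.1,0,0,0]

```text
t: 6.25
position: [469.4, -265.2, 146.4]
ee_rot: [0.757, 0.653, 0.0, -0.0]
force: [0.5, -0.9, 0.3]
opening: 0.002
finger_force: 0.0
```

play_rows:
  motion:
    - [0.03,0,-0.03,0,0,0]
    - [0.08,0,-0.06,0,0,0]
    - [0.1,0,-0.06,0,0,0]
    - [0.1,0,-0.06,0,0,0]

```text
t: 6.75
position: [484.4, -165.2, 205.0]
ee_rot: [0.756, 0.654, -0.0, -0.0]
force: [-0.5, -0.6, -0.5]
opening: 0.005
finger_force: 0.0
```

```bash
python3 - <<'E'
from h import *
where();goal(np.r_[O+6*Y,80],-8.5)
snap("wrist","w3.png")
E
```

```text
caddy x,y [  2.5 -88.1] z 205.0 F along y -0.6 F [-0.5 -0.6 -0.5] t 6.75
t 6.75 at [ 484.4 -165.2  205. ] F [-0.5 -0.6 -0.5] shift [ 0.0941 -0.0021  0.125 ] turn [-0.  -0.   0.2]
```

View pics/w3.png

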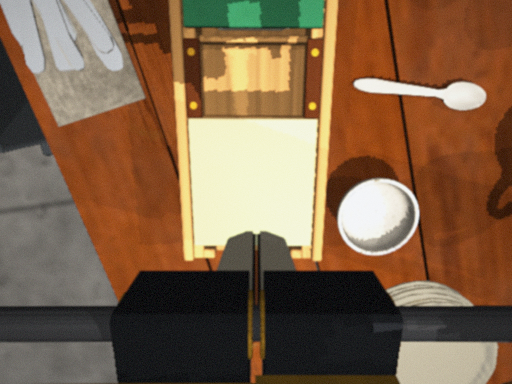

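The cream cover now sits against the dark blocks (row 118). The blocks' far ends are at row about 40 and the green inner edge is at row about 28.

```bash
python3 - <<'E'
from h import *
c=calibration("wrist")
for n,uv in dict(cream=(253,117),blkL=(193,41),blkR=(316,39),green=(253,28),endL=(187,260),endR=(319,260),L=(176,60),Rr=(328,60)).items():
    p=px2w("wrist",uv,58,c)[:2]-O; print(n,np.round([p@X,p@Y],1))
E
```

```text
cream [ -0.4 -31.6]
blkL [-50.6  30.5]
blkR [52.2 32.2]
green [-0.4 40.5]
endL [ -66.7 -172.2]
endR [  65.8 -171.9]
L [-65.8  15.6]
Rr [63.3 15.9]
```

play_rows:
  motion:
    - [0.04,-0.002,0.01,0,0,0]
    - [0.08,-0.002,0.04,0,0,0]
    - [0.095,-0.002,0.08,0,0,0]
    - [0.095,-0.002,0.12,0,0,0]
    - [0.095,-0.002,0.12,0,0,0]

```text
t: 7.42
position: [492.3, -71.6, 80.9]
ee_rot: [0.757, 0.653, -0.003, -0.004]
force: [-0.4, -0.1, -0.6]
opening: 0.005
finger_force: 0.0
```

```bash
python3 - <<'E'
from h import *
where();goal(np.r_[O+5*Y,45],-8.5)
E
```

```text
caddy x,y [-3.5  5.6] z 80.9 F along y -0.1 F [-0.4 -0.1 -0.6] t 7.425
t 7.42 at [492.3 -71.6  80.9] F [-0.4 -0.1 -0.6] shift [-0.0006  0.0039  0.0359] turn [-0.5 -0.   0.1]
```

play_rows:
  motion:
    - [0,0.002,0.015,0,0,0]
    - [0,0.002,0.03,0,0,0]
    - [0,0.002,0.037,0,0,0]
    - [0,0.002,0.037,0,0,0]
    - [0.004,0.002,0.037,0,0,0]

```text
t: 8.05
position: [499.3, -68.0, 49.2]
ee_rot: [0.757, 0.653, 0.0, 0.0]
force: [-0.5, -0.4, 0.0]
opening: 0.002
finger_force: 0.0
```

```bash
python3 - <<'E'
from h import *
where();goal(np.r_[O+30*Y,45],-8.5)
E
```

```text
caddy x,y [ 2.8 10.3] z 49.2 F along y -0.5 F [-0.5 -0.4  0. ] t 8.05
t 8.05 at [499.3 -68.   49.2] F [-0.5 -0.4  0. ] shift [ 0.0197 -0.0028  0.0042] turn [0.  0.  0.1]
```

play_rows:
  motion:
    - [0.003,-0.002,0.003,0,0,0]
    - [0.008,-0.002,0.004,0,0,0]
    - [0.013,-0.002,0.004,0,0,0]
    - [0.017,-0.002,0.004,0,0,0]
    - [0.02,-0.002,0.004,0,0,0]

```text
t: 8.68
position: [499.9, -47.5, 44.7]
ee_rot: [0.757, 0.653, 0.0, 0.0]
force: [-0.7, 0.6, -0.9]
opening: 0.005
finger_force: 0.0
```

play_rows:
  motion:
    - [0.0025,0,0,0,0,0]
    - [0.005,0,0,0,0,0]
    - [0.0075,0,0,0,0,0]
    - [0.01,0,0,0,0,0]
    - [0.0125,0,0,0,0,0]

```text
t: 9.3
position: [501.7, -35.4, 44.7]
ee_rot: [0.757, 0.653, 0.0, 0.0]
force: [0.6, -2.3, 1.2]
opening: 0.005
finger_force: 0.7
```

```bash
python3 - <<'E'
from h import *
where();goal(np.r_[O+82*Y,45],-8.5)
E
```

```text
caddy x,y [ 0.3 42.9] z 44.7 F along y -2.2 F [ 0.6 -2.3  1.2] t 9.3
t 9.3 at [501.7 -35.4  44.7] F [ 0.6 -2.3  1.2] shift [ 0.0391 -0.0003 -0.0003] turn [0.  0.  0.1]
```

play_rows:
  motion:
    - [0.003,0,0,0,0,0]
    - [0.006,0,0,0,0,0]
    - [0.0095,0,0,0,0,0]
    - [0.0125,0,0,0,0,0]
    - [0.0155,0,0,0,0,0]

```text
t: 9.93
position: [503.9, -19.9, 44.7]
ee_rot: [0.757, 0.653, 0.0, 0.0]
force: [0.2, -1.4, 1.2]
opening: 0.002
finger_force: 0.8
```

play_rows:
  motion:
    - [0.003,0,0,0,0,0]
    - [0.006,0,0,0,0,0]
    - [0.0095,0,0,0,0,0]
    - [0.0125,0,0,0,0,0]
    - [0.0155,0,0,0,0,0]

```text
t: 10.55
position: [506.2, -4.6, 44.7]
ee_rot: [0.757, 0.653, 0.0, 0.0]
force: [0.5, -1.7, 0.5]
opening: 0.006
finger_force: 1.0
```

```bash
python3 - <<'E'
from h import *
where();goal(np.r_[O+82*Y,45],-8.5)
snap("top","t4.png");im=cv2.imread("pics/t4.png")[190:285,200:395];cv2.imwrite("pics/t4c.png",cv2.resize(im,None,fx=4,fy=4,interpolation=cv2.INTER_CUBIC))
E
```

```text
caddy x,y [ 0.3 73.9] z 44.7 F along y -1.6 F [ 0.5 -1.7  0.5] t 10.55
t 10.55 at [506.2  -4.6  44.7] F [ 0.5 -1.7  0.5] shift [ 0.0081 -0.0003 -0.0003] turn [0.  0.  0.1]
```

View pics/t4c.png

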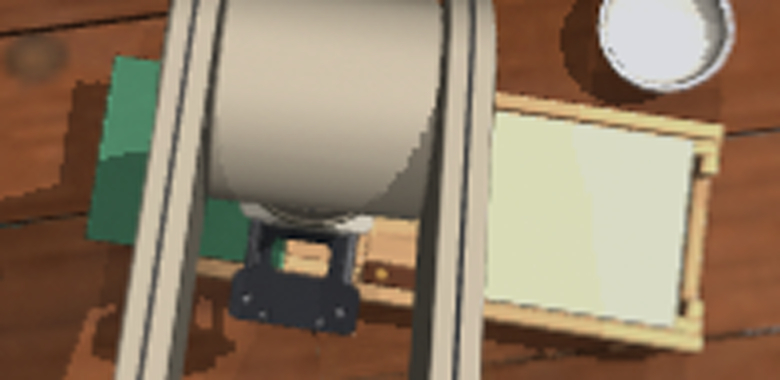

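The green cover now juts out past the caddy's end, its outer edge running from (115,57) to (88,238) in the crop. The caddy hasn't moved. I'll push the last stretch.

play_rows:
  motion:
    - [0.002,0,0,0,0,0]
    - [0.004,0,0,0,0,0]
    - [0.006,0,0,0,0,0]
    - [0.008,0,0,0,0,0]
    - [0.008,0,0,0,0,0]

```text
t: 11.22
position: [507.3, 3.5, 44.5]
ee_rot: [0.757, 0.653, 0.0, -0.0]
force: [0.4, 1.0, 1.2]
opening: 0.003
finger_force: 0.1
```

play_rows:
  motion:
    - [-0.008,0,0,0,0,0]
    - [-0.03,0,0,0,0,0]
    - [-0.06,0,0,0,0,0]
    - [-0.075,0,0,0,0,0]
    - [-0.075,0,-0.02,0,0,0]

```text
t: 11.85
position: [494.5, -71.8, 63.1]
ee_rot: [0.758, 0.653, -0.001, -0.002]
force: [-0.0, 0.1, -0.0]
opening: 0.003
finger_force: 0.0
```

play_rows:
  motion:
    - [0,0,-0.04,0,0,0]
    - [0,0,-0.09,0,0,0]
    - [0,0,-0.14,0,0,0]
    - [-0.04,0,-0.15,0,0,0]
    - [-0.09,0,-0.15,0,0,0]

```text
t: 12.48
position: [484.2, -160.7, 216.7]
ee_rot: [0.756, 0.654, 0.001, 0.002]
force: [0.6, -0.8, -1.1]
opening: 0.009
finger_force: 0.0
```

play_rows:
  motion:
    - [-0.05,0,0,0,0,0]
    - [-0.1,0,0,0,0,0]
    - [-0.15,0,0,0,0,0]
    - [-0.2,0,0,0,0,0]
    - [-0.2,0,0,0,0,0]

```text
t: 13.1
position: [452.6, -360.9, 214.0]
ee_rot: [0.758, 0.652, -0.0, -0.0]
force: [-0.6, 0.5, 0.3]
opening: 0.001
finger_force: 0.0
```

```bash
python3 - <<'E'
from h import *
where()
snap("top","t5.png");im=cv2.imread("pics/t5.png")[190:285,200:395];cv2.imwrite("pics/t5c.png",cv2.resize(im,None,fx=4,fy=4,interpolation=cv2.INTER_CUBIC))
E
```

```text
caddy x,y [   0.  -286.3] z 214.0 F along y 0.4 F [-0.6  0.5  0.3] t 13.1
```

View pics/t5c.png

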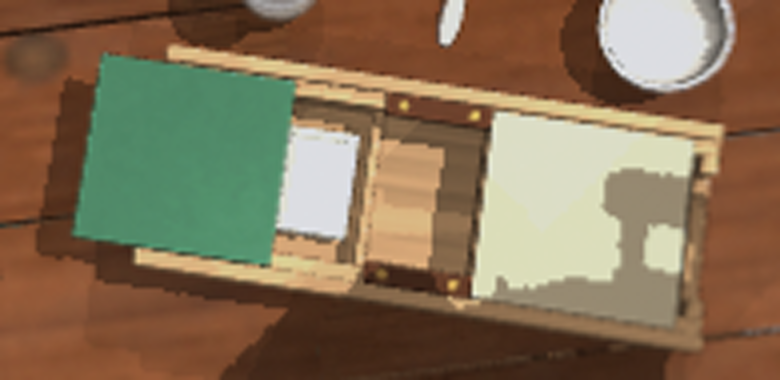

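```bash
python3 - <<'E'
from h import *
for n,(a,b) in dict(endP1=(169,45),endP2=(133,264),endM1=(723,125),endM2=(700,349),gO1=(103,54),gO2=(74,236),gI1=(296,81),gI2=(270,265),cI1=(493,113),cI2=(472,295),cO1=(696,140),cO2=(676,325)).items():
    p=px2w("top",(200+a/4-.4,190+b/4-.4),58)[:2]-O; print(n,np.round([p@X,p@Y],1))
E
```

```text
endP1 [ 68.8 173.5]
endP2 [-69.1 174.2]
endM1 [  69.2 -172.4]
endM2 [ -67.6 -172.2]
gO1 [ 57.2 213.8]
gO2 [-57.6 213. ]
gI1 [57.9 91.2]
gI2 [-57.2  90.7]
cI1 [ 55.8 -32.5]
cI2 [-56.6 -33.5]
cO1 [  57.5 -157.2]
cO2 [ -55.7 -156.7]
```

The green cover overhangs by 39.5 mm, the cream cover is shut (inner edge at -33 mm, outer at -157 mm), and the caddy hasn't moved.

```bash
python3 -c "
from station import *
print(finish_job())"
```

```text
the job is handed in; nothing more can be done
None
```

The job is handed in: the cream cover is shut against its stops, the green cover overhangs the caddy's end by about 4 cm, and the caddy is where it was; the glass, bowl and teaspoon were never touched.

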